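# Show which lid covers the square glass container, then start the timer

## Robot

A 6-joint arm with a two-finger parallel gripper is mounted at the origin on the work surface. World frame = base frame: x ahead of the robot, y to its left, z up, the work surface at z = 0. Lengths are in m, angles in rad, forces in N, time in s.
With the tool pointing down it reaches from about 0.375 to 0.9 m from the base axis. Payload 3.1 kg.
Tool frame: the origin (TCP) lies at the very end of the fingers, on their centre line; the grasp point (between the pads) lies 19 mm behind it; x points along the fingers, z is the direction in which the jaws open and shut, and the axes are right-handed (so a half turn about x gives the same grasp; the last joint's range is limited). The gripper opens to 85 mm and grips with 20 to 120 N. Pads are 22 mm wide; open, the fingers measure 114 mm over their backs; the gripper's body (76 mm by 85 mm) begins 54 mm behind the grasp point. The pads swing forward as they close: fully open they stand 13 mm farther back than shut.
Start: joints at [1.004, 0.527, 1.433, -0, 1.181, -0.178], TCP at [0.236, 0.579, 0.231] pointing down, gripper open.
Joint ranges: [-3.08, 3.08], [-0.75, 2.2], [0.22, 2.44], [-1.43, 4.57], [0, 2.65], [-2.85, 2.85]. Speed limits (rad/s): [2.79, 2.79, 3.14, 3.14, 3.14, 3.14].

## Interface

Orientations are given as a unit quaternion [x, y, z, w].
In Python, from station import manip, viewer, job gives the robot as it stands.
- The arm moves only by the tool move_arm, never from a script. Its argument "deltas" is one flat list of numbers, 7 for each row, row after row: the finger opening in mm, from 0 to 85.4, then the shift along the tool's x, y, z in mm, then the turn, a rotation vector about the tool's x, y, z in degrees. In form: [jaw, tx, ty, tz, rx, ry, rz, jaw, tx, ty, tz, rx, ry, rz, ...]. A call has 1 to 10 rows; each row shifts and turns the commanded pose from where the row before left it, along the tool's axes as they then stand; what a row does not reach is not made up. A row lasts 1/10 s, in which the tool goes at most 50 mm and 8.59 degrees, less where a joint would pass 70% of its speed; a pose out of reach is approached as far as the arm can. A call is refused whole if a number of a shift passes 50 or a number of a turn 8.59, either way. A call with a gripper value outside its range is refused whole. The fingers move at their own pace and stop on an object; "force" is the grip in N (left out, the last holds). Time passes only in rows, so rows that do not move let the fingers close. It gives the time, the measured TCP pose, the force and the opening at its end, in the units of the state.
- manip.sense(): the state, without advancing time (a new reading comes with each control period).
- viewer.snapshot(name): name is "side" or "top"; returns a dict with "image" (384x512x3 uint8, red, green, blue), "depth" (384x512 float32, m along the optical axis (not along the pixel's ray), 0 where there is no reading), "fovy" (degrees; the focal length in pixels is half the picture's height over the tangent of half this angle, whatever the lens; pixels are square), "cx", "cy" (the principal point, pixels), "R" (3x3) and "t" (3): a world point X has camera coordinates R X + t. Camera axes: x right, y down, z forward; pixel columns grow to the right and rows downward; lengths in m; the calibration is good to about 2 mm. A picture is of the moment at which its call begins.
- job.sign_off(): hands the job in, once; it reports no verdict.
The state is a dict: "t": time; "q": joint angles; "qd": joint speeds; "tau": joint torques, N m; "tcp_pos": TCP position; "tool_rot": TCP orientation; "force": force on the tool from outside, world axes, zero at the start; "ft_torque": the same for the moment, N m; "finger_gap": opening from 0.0 (shut) to 1.0 (fully open).
Only numpy, scipy, OpenCV 4.12 (cv2) and the standard library are available. Lean on these libraries where they do the work, as an engineer would, in place of code of your own. Each camera call takes 0.05 s, during which the arm holds its last target.

## Task

I am about to cover the square glass container and let it rest: show me what to use. Point down at the middle of the container's open mouth with the fingertips a few centimetres above its rim and stay there for two seconds, then point in the same way at the middle of the orange lid that fits it, and at no other lid. Then start the rest by pressing the timer's button fully in with a fingertip, let it come back up and finish clear; touch nothing but the timer, and leave everything standing where it is.

Things in the scene. Friction and masses are not known exactly. Their poses are not given: they have to be found in the camera images.
- container: square open clear-glass container, 110 x 110 mm outside (116 mm over the rim), 70 mm high, walls 5 mm, empty, loose, about 0.45 kg. Origin: centre of the underside; z up, x and y along its sides
- container_mouth (a point): centre of the container's open mouth, level with the top of the rim, 70 mm above the worktop
- lid_square: large square orange silicone lid, 116 x 116 mm: the one that fits the square container. Loose, about 90 g; lies flat, 12 mm thick in all, with a pull tab of 14 x 26 mm sticking out at its +x side, 5 mm high. Origin: centre of the underside; z up
- lid_square_top (a point): centre of the top of the large square lid, 12 mm above the worktop
- lid_small: small square orange silicone lid, 80 x 80 mm, too small for the container. Loose; lies flat, 12 mm thick in all, with a pull tab of 14 x 26 mm sticking out at its +x side, 5 mm high. Origin: centre of the underside; z up
- lid_small_top (a point): centre of the top of the small square lid, 12 mm above the worktop
- lid_round: round orange silicone lid, 116 mm in diameter, the wrong shape. Loose; lies flat, 12 mm thick in all, with a pull tab of 14 x 26 mm sticking out at its +x side, 5 mm high. Origin: centre of the underside; z up
- lid_round_top (a point): centre of the top of the round lid, 12 mm above the worktop
- timer: small grey plastic timer lying face up, loose, about 0.18 kg: housing 76 x 76 x 26 mm with a dark display strip along its -x edge and a round press button near its centre. Origin: centre of the underside; z up
- timer_button_top (a point): centre of the top of the timer's round button (32 mm in diameter), 38 mm above the worktop and 12 mm above the housing when not pressed; it goes down with the button. The button stands 2 mm from the housing's centre towards the timer's +x
- timer_button (a joint): travel of the timer's button, m: 0 = up, 0.006 = fully pressed, straight down. A spring brings it back: about 1.7 N to start it, 5 N to press it home; 5 to 6 N of push is right
- canister: brushed aluminium canister with a knob lid, 108 mm in diameter, 178 mm high, loose; a bystander. Origin: centre of the underside
- bamboo_box: bamboo box with a shut hinged flap on top, 130 x 170 mm, about 98 mm high, with a small knob on the flap reaching about 140 mm; fixed, a bystander. Origin: centre of the underside
There are look-alikes about, which are no part of the job. What is meant by the timer is not yellow, and is the smaller of those in its own colour.

How it is judged:
By the outcome, as a careful person would: the job done as asked, in the order asked, and still so for the second after the job is handed in, with the robot touching nothing.
It also fails if it takes over 58 s, if anything falls off the work surface, if the arm or the gripper's body presses on something with over 40 N, if the wrist force passes 120 N, or if a joint passes its speed limit or range.

## Working session

There is one attempt and no reset: what is moved stays moved. The work goes in short steps, Python scripts to look and compute and a tool call to move; the robot and the scene stay as the last step left them, time stands still between calls to the robot, and variables do not carry over. Pictures are saved under pics/ and viewed, and the job is handed in when it is done.

Besides the shell and the picture viewer there is one more tool, called after ">>>" as name(argument=value, ...), one argument or row to a line, values as JSON. move_arm: Moves the arm, as the interface text tells. Its arguments: {"type":"object","properties":{"deltas":{"type":"array"},"force":{"type":"number"}},"required":["deltas"]}

```bash
ls; mkdir -p pics; cat > h.py <<'E'
import numpy as np, cv2, pickle
from station import manip, viewer, job
def snap(n,tag):
    s=viewer.snapshot(n); pickle.dump(s,open(f'{n}_{tag}.pkl','wb'))
    cv2.imwrite(f'pics/{n}_{tag}.png',cv2.resize(s['image'][:,:,::-1],None,fx=1.5,fy=1.5,interpolation=cv2.INTER_CUBIC)); return s
def f(s): return s['image'].shape[0]/2/np.tan(np.radians(s['fovy'])/2)
def ray(s,u,v):
    d=np.array([(u-s['cx'])/f(s),(v-s['cy'])/f(s),1.]); R=np.array(s['R']);t=np.array(s['t'])
    return -R.T@t, R.T@d
def atz(s,u,v,z):
    o,d=ray(s,u,v); return o+d*(z-o[2])/d[2]
def dep(s,u,v):
    o,d=ray(s,u,v); return o+d*s['depth'][int(round(v)),int(round(u))]
def proj(s,X):
    c=np.array(s['R'])@np.array(X)+np.array(s['t']); return c[0]/c[2]*f(s)+s['cx'],c[1]/c[2]*f(s)+s['cy']
E
python3 - <<'E'
from h import *
for n in('side','top'):
    s=snap(n,'a'); print(n,s['fovy'],s['cx'],s['cy'],np.round(ray(s,s['cx'],s['cy']),3))
st=manip.sense(); print(st)
E
```

```text
pics
side 56.15577642083748 249.62558405529217 193.3011346943828 [[ 0.449 -0.649  0.823]
 [ 0.158  0.633 -0.758]]
top 55.430886929798206 253.52141411901212 197.47143938248126 [[ 0.504 -0.025  1.161]
 [ 0.104  0.008 -0.995]]
{'t': 0.1, 'q': array([ 1.00452301e+00,  5.28387118e-01,  1.43377064e+00,  1.18243265e-05,
        1.18141453e+00, -1.78500254e-01]), 'qd': array([ 0.0004197 , -0.00229956, -0.00201704,  0.00068625,  0.00040624,
       -0.00117291]), 'tau': array([-2.97757315e-04, -4.43303382e+01, -1.78585696e+01, -2.29752141e-04,
        3.91658919e-03,  1.57168358e-05]), 'tcp_pos': array([0.23594806, 0.57805514, 0.23042405]), 'tool_rot': array([-0.39457025,  0.58761164,  0.39401549,  0.58632642]), 'force': array([ 0.31388901,  0.28502252, -0.38988654]), 'ft_torque': array([ 0.02224941, -0.02184464, -0.0363586 ]), 'finger_gap': 1.0002407588531266}
```

View pics/top_a.png

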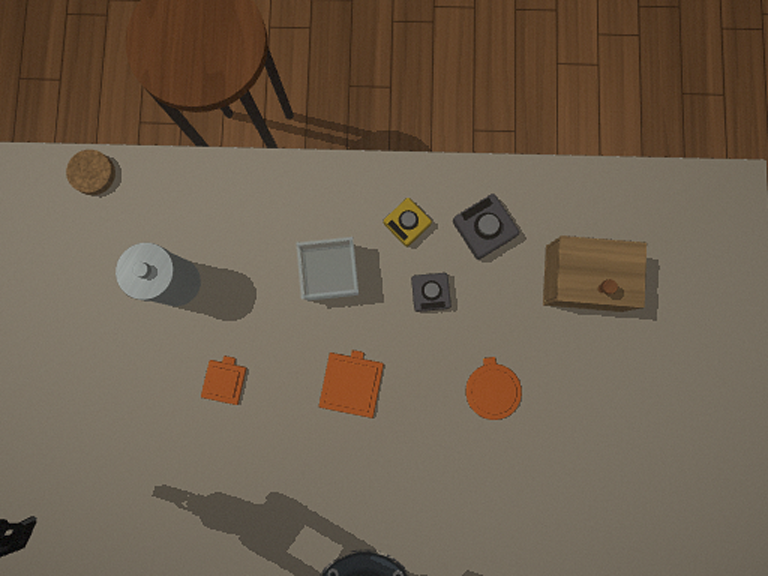

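View pics/side_a.png

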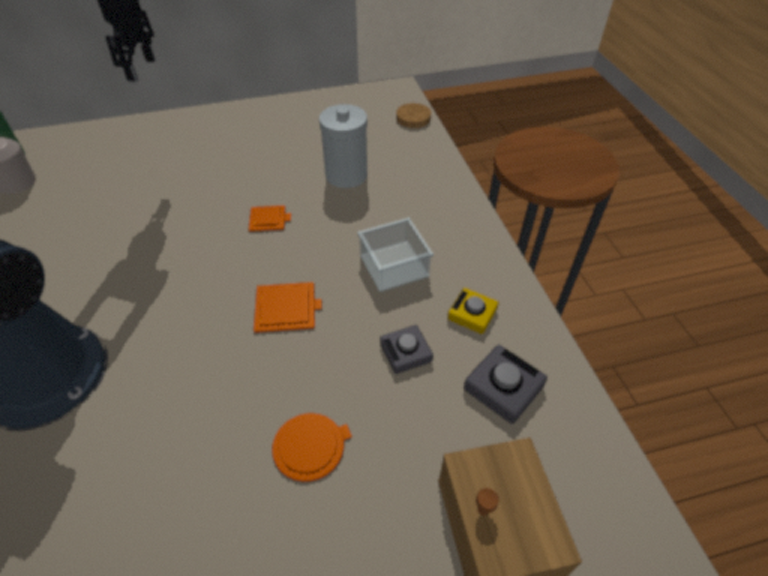

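Top picture, in 1.5x pixels:
- The container is at (328,268).
- The lids are large square (352,384), small square (224,381) and round (493,390).
- The timer candidates are small grey (431,291), large grey (487,225) and yellow (408,221).

By the description I choose the large square lid and the small grey timer. Next is a close crop to check that choice.

```bash
python3 - <<'E'
from h import *
s=pickle.load(open('top_a.pkl','rb'))
u0,v0,w,h=190,150,130,135
c=s['image'][v0:v0+h,u0:u0+w,::-1]; c=cv2.resize(c,None,fx=4.4,fy=4.4,interpolation=cv2.INTER_CUBIC)
for k in range(0,w,20): cv2.putText(c,str(u0+k),(int(k*4.4),10),0,.35,(255,255,255));cv2.line(c,(int(k*4.4),12),(int(k*4.4),18),(255,255,255))
for k in range(0,h,20): cv2.putText(c,str(v0+k),(0,int(k*4.4)+4),0,.35,(255,255,255))
cv2.imwrite('pics/crop.png',c)
# orange lids
for n in('top','side'):
    s=pickle.load(open(n+'_a.pkl','rb')); hsv=cv2.cvtColor(s['image'],cv2.COLOR_RGB2HSV)
    m=cv2.inRange(hsv,(5,200,120),(16,255,255)); 
    k,l,st,ce=cv2.connectedComponentsWithStats(m)
    for i in range(1,k):
        if st[i,4]>150:
            mm=cv2.morphologyEx((l==i).astype(np.uint8),cv2.MORPH_OPEN,np.ones((15,15)))if n=='top' else (l==i).astype(np.uint8)
            M=cv2.moments(mm,True)
            if M['m00']==0: print(n,'small',ce[i],atz(s,*ce[i],.012).round(4));continue
            c=M['m10']/M['m00'],M['m01']/M['m00']; print(n,st[i],np.round(c,1),atz(s,*c,.011).round(4),dep(s,*c).round(4))
s=pickle.load(open('top_a.pkl','rb'))
print('btn',atz(s,431/1.5,290.5/1.5,.038),dep(s,287,193))
s=pickle.load(open('side_a.pkl','rb'))
print('btn',atz(s,408/1.5,342/1.5,.038),dep(s,272,228))
E
```

```text
side [167 138  26  16 340] [178.4 145.3] [0.4393 0.2965 0.011 ] [0.4393 0.2988 0.009 ]
side [ 170  189   44   32 1158] [190.  204.6] [0.4399 0.031  0.011 ] [0.4399 0.0288 0.0136]
side [ 182  276   52   45 1663] [205.6 297.7] [ 0.4346 -0.2623  0.011 ] [ 0.4347 -0.2637  0.014 ]
btn [ 0.63617994 -0.11936329  0.038     ] [ 0.63870631 -0.11863231  0.03398697]
btn [ 0.6394346  -0.12670604  0.038     ] [ 0.63970183 -0.12597348  0.03689963]
```

View pics/crop.png

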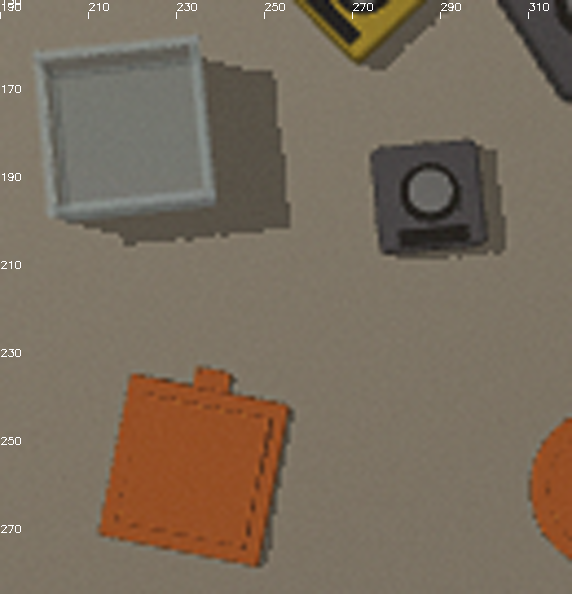

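```bash
python3 - <<'E'
from h import *
s=pickle.load(open('top_a.pkl','rb'))
cv=lambda x,y:(190+(x+.5)/4.4-.5,150+(y+.5)/4.4-.5)
for nm,z,P in(('cont',.07,[(36,54),(197,38),(214,205),(52,217)]),('lid',.009,[(132,375),(288,407),(262,567),(100,535)]),('timer',.026,[(372,148),(474,140),(489,245),(381,254)]),('btn',.038,[(433,188)]*4)):
    Q=np.array([atz(s,*cv(*p),z) for p in P]); print(nm,Q.mean(0).round(4),np.linalg.norm(Q-np.roll(Q,1,0),axis=1).round(4))
s=pickle.load(open('side_a.pkl','rb'))
u0,v0,w,h=160,135,140,125
c=s['image'][v0:v0+h,u0:u0+w,::-1]; c=cv2.resize(c,None,fx=5,fy=5,interpolation=cv2.INTER_CUBIC)
cv2.imwrite('pics/crops.png',c)
E
```

```text
cont [0.6723 0.0933 0.07  ] [0.1137 0.1115 0.1165 0.1108]
lid [0.4379 0.0407 0.009 ] [0.1143 0.1135 0.1133 0.1165]
timer [ 0.6356 -0.1197  0.026 ] [0.0759 0.0729 0.0756 0.0767]
btn [ 0.6404 -0.1214  0.038 ] [0. 0. 0. 0.]
```

View pics/crops.png

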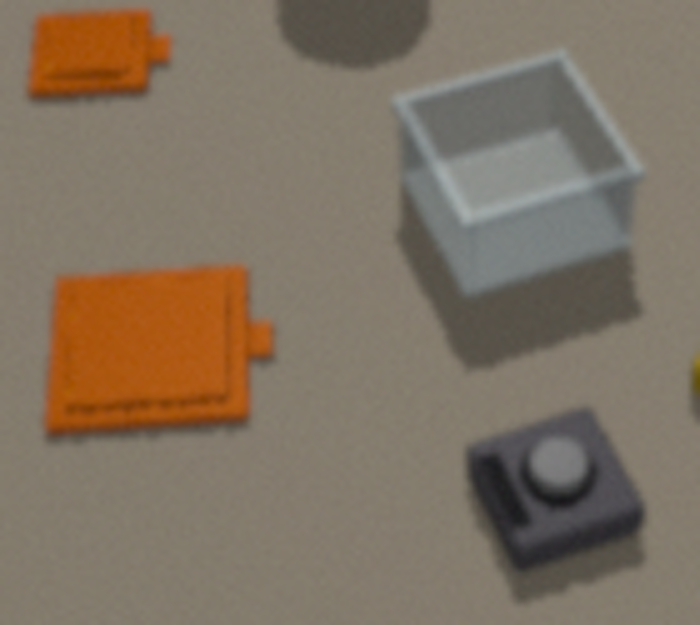

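```bash
python3 - <<'E'
from h import *
s=pickle.load(open('side_a.pkl','rb'))
cv=lambda x,y:(160+(x+.5)/5-.5,135+(y+.5)/5-.5)
for nm,z,P in(('cont',.07,[(396,100),(563,54),(643,170),(464,222)]),('lid',.011,[(57,275),(247,267),(248,418),(50,427)]),('timer',.026,[(470,450),(588,411),(643,499),(517,550)]),('btn',.038,[(559,465)]*4)):
    Q=np.array([atz(s,*cv(*p),z) for p in P]); print(nm,Q.mean(0).round(4),np.linalg.norm(Q-np.roll(Q,1,0),axis=1).round(4),proj(s,Q.mean(0)))
st=manip.sense()
from scipy.spatial.transform import Rotation as Ro
print(Ro.from_quat(st['tool_rot']).as_matrix().round(3))
E
```

```text
cont [0.6753 0.0907 0.07  ] [0.1095 0.111  0.1102 0.1128] (np.float64(262.8813797351926), np.float64(161.47211571979966))
lid [0.4399 0.0357 0.011 ] [0.1141 0.1141 0.1138 0.1108] (np.float64(189.73965191765254), np.float64(203.41284353463476))
timer [ 0.6367 -0.1235  0.026 ] [0.0683 0.0704 0.0642 0.0747] (np.float64(270.51109403648275), np.float64(229.8614397446161))
btn [ 0.6383 -0.1251  0.038 ] [0. 0. 0. 0.] (np.float64(271.40000000000003), np.float64(227.59999999999997))
[[-0.001 -0.926  0.378]
 [-0.002  0.378  0.926]
 [-1.     0.    -0.002]]
```

The two views agree within 5 mm and the sizes match. Averages:

| Point | x (m) | y (m) |
|---|---|---|
| Container mouth | 0.674 | 0.092 |
| Square lid | 0.439 | 0.038 |
| Button | 0.639 | -0.123 |

I'll move high with the fingers shut.

>>> move_arm(
  deltas=[0,-3,-15,-7,0,0,0,0,-3,-29,-14,0,0,0,0,-3,-29,-14,0,0,0,0,-3,-29,-14,0,0,0,0,-3,-29,-14,0,0,0,0,-3,-29,-14,0,0,0,0,0,-29,-14,0,0,0,0,0,-29,-14,0,0,0,0,0,-29,-14,0,0,0,0,0,-29,-14,0,0,0],
  force=20,
)

```text
t: 1.1
tcp_pos: [0.4425, 0.3488, 0.2494]
tool_rot: [-0.394, 0.587, 0.394, 0.587]
force: [0.2, -0.3, -0.5]
finger_gap: -0.002
```

>>> move_arm(
  deltas=[0,0,-35,-17,0,0,0,0,0,-35,-17,0,0,0,0,0,-35,-17,0,0,0,0,0,-35,-17,0,0,0,0,0,-35,-17,0,0,0,0,0,-35,-17,0,0,0,0,0,-35,-17,0,0,0,0,0,-35,-16,0,0,0,0,0,-22,-10,0,0,0,0,0,-10,-5,0,0,0],
)

```text
t: 2.1
tcp_pos: [0.6748, 0.0907, 0.249]
tool_rot: [-0.394, 0.588, 0.393, 0.587]
force: [0.1, -0.1, -0.2]
finger_gap: -0.0
```

```bash
cat > d.py <<'E'
from h import *
import sys
from scipy.spatial.transform import Rotation as Ro
st=manip.sense(); R=Ro.from_quat(st['tool_rot']).as_matrix()
print(round(st['t'],2),st['tcp_pos'].round(4),st['force'].round(2),st['q'].round(2)); print(R[:,0].round(4))
print('delta mm',(R.T@(np.array([float(a) for a in sys.argv[1:4]])-st['tcp_pos'])*1000).round(1))
E
python3 d.py .674 .092 .105
```

```text
2.1 [0.6748 0.0907 0.249 ] [ 0.11 -0.06 -0.17] [-0.03  0.59  1.26 -0.    1.29 -1.21]
[ 1.e-04 -9.e-04 -1.e+00]
delta mm [144.    1.3   1. ]
```

>>> move_arm(
  deltas=[0,20,0,0,0,0,0,0,25,0,0,0,0,0,0,25,0,0,0,0,0,0,20,0,0,0,0,0,0,15,0,0,0,0,0,0,10,0,0,0,0,0],
)

```text
t: 2.7
tcp_pos: [0.6726, 0.0944, 0.1331]
tool_rot: [-0.394, 0.588, 0.395, 0.586]
force: [0.4, 0.5, -0.2]
finger_gap: 0.001
```

```bash
python3 - <<'E'
from h import *
for n in('top','side'):
    s=snap(n,'b'); st=manip.sense(); p=st['tcp_pos']; u,v=proj(s,p); m=proj(s,[.674,.092,.07]); print(n,p.round(4),u,v,m)
    c=s['image'][:,:,::-1]; a,b=int(u)-55,int(v)-50; c=c[b:b+100,a:a+110]; c=cv2.resize(c,None,fx=6,fy=6,interpolation=cv2.INTER_CUBIC)
    for q,col in((( u,v),(0,0,255)),(m,(0,255,0))): cv2.drawMarker(c,(int((q[0]-a+.5)*6),int((q[1]-b+.5)*6)),col,0,14,1)
    cv2.imwrite(f'pics/b_{n}.png',c)
E
```

```text
top [0.672  0.0943 0.1318] 215.38894368839408 175.42217027037177 (np.float64(218.42417906867016), np.float64(178.1685221068442))
side [0.6725 0.0943 0.133 ] 262.0433000366562 144.93644087336006 (np.float64(262.33750998258375), np.float64(161.25487336926454))
```

View pics/b_top.png

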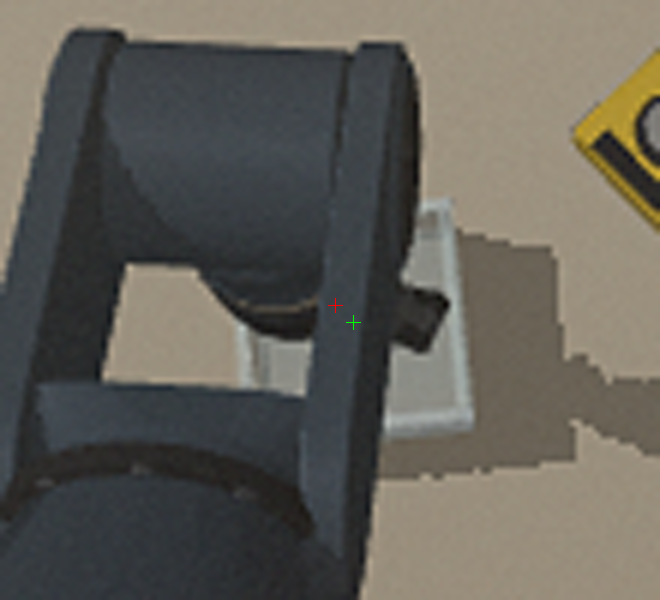

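View pics/b_side.png

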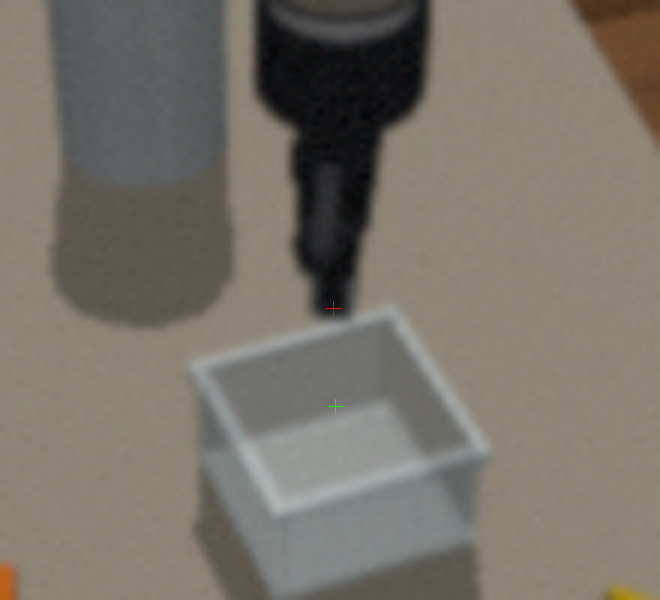

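The side view shows the fingertip at about (332,315) in the crop, within a pixel of its projection and centred over the mouth. Now I'll lower to about 33 mm above the rim and hold.

>>> move_arm(
  deltas=[0,10,-1,-0.5,0,0,0,0,10,-0.5,-0.5,0,0,0,0,8,0,0,0,0,0,0,0,0,0,0,0,0,0,0,0,0,0,0,0],
)

```text
t: 3.3
tcp_pos: [0.6746, 0.0927, 0.1061]
tool_rot: [-0.394, 0.587, 0.394, 0.587]
force: [0.3, -0.1, 0.8]
finger_gap: 0.003
```

```bash
python3 d.py .674 .092 .103
```

```text
3.3 [0.6746 0.0927 0.1061] [ 0.32 -0.1   0.81] [-0.03  0.75  1.38 -0.    1.02 -1.21]
[-4.e-04 -0.e+00 -1.e+00]
delta mm [ 3.1  0.2 -0.9]
```

>>> move_arm(
  deltas=[0,4,0,0,0,0,0,0,0,0,0,0,0,0,0,0,0,0,0,0,0,0,0,0,0,0,0,0,0,0,0,0,0,0,0,0,0,0,0,0,0,0,0,0,0,0,0,0,0,0,0,0,0,0,0,0,0,0,0,0,0,0,0,0,0,0,0,0,0,0],
)

```text
t: 4.3
tcp_pos: [0.6746, 0.0928, 0.1023]
tool_rot: [-0.394, 0.587, 0.394, 0.587]
force: [0.6, -0.0, -0.2]
finger_gap: 0.003
```

>>> move_arm(
  deltas=[0,0,0,0,0,0,0,0,0,0,0,0,0,0,0,0,0,0,0,0,0,0,0,0,0,0,0,0,0,0,0,0,0,0,0,0,0,0,0,0,0,0,0,0,0,0,0,0,0,0,0,0,0,0,0,0,0,0,0,0,0,0,0,0,0,0,0,0,0,0],
)

```text
t: 5.3
tcp_pos: [0.6746, 0.0927, 0.1023]
tool_rot: [-0.394, 0.587, 0.394, 0.587]
force: [0.1, -0.6, -0.1]
finger_gap: -0.001
```

>>> move_arm(
  deltas=[0,0,0,0,0,0,0,0,0,0,0,0,0,0,0,0,0,0,0,0,0,0,0,0,0,0,0,0,0,0,0,0,0,0,0,0,0,0,0,0,0,0,0,0,0,0,0,0,0],
)

```text
t: 6.0
tcp_pos: [0.6746, 0.0928, 0.1023]
tool_rot: [-0.394, 0.587, 0.394, 0.587]
force: [0.7, -0.6, 0.1]
finger_gap: 0.003
```

```bash
python3 d.py .439 .038 .103
```

```text
6.0 [0.6746 0.0928 0.1023] [ 0.69 -0.6   0.11] [-0.03  0.75  1.38  0.    1.01 -1.21]
[-0.  0. -1.]
delta mm [  -0.7  197.4 -139.8]
```

>>> move_arm(
  deltas=[0,-20,0,0,0,0,0,0,-20,0,0,0,0,0,0,-10,15,-11,0,0,0,0,0,28,-20,0,0,0,0,0,32,-22,0,0,0,0,0,32,-22,0,0,0,0,0,32,-22,0,0,0,0,0,30,-22,0,0,0,0,0,18,-13,0,0,0,0,0,10,-8,0,0,0],
)

```text
t: 7.0
tcp_pos: [0.4371, 0.0376, 0.1525]
tool_rot: [-0.394, 0.587, 0.395, 0.587]
force: [0.5, 0.5, -0.2]
finger_gap: -0.0
```

>>> move_arm(
  deltas=[0,20,0,0,0,0,0,0,25,0,0,0,0,0,0,25,0,0,0,0,0,0,20,0,0,0,0,0,0,10,0,0,0,0,0,0,0,0,0,0,0,0,0,0,0,0,0,0,0],
)

```text
t: 7.7
tcp_pos: [0.4401, 0.0376, 0.0526]
tool_rot: [-0.395, 0.587, 0.394, 0.587]
force: [-0.1, 0.0, 0.1]
finger_gap: 0.002
```

```bash
python3 d.py .439 .038 .045; python3 - <<'E'
from h import *
for n in('top','side'):
    s=snap(n,'c'); st=manip.sense(); p=st['tcp_pos']; u,v=proj(s,p); m=proj(s,[.439,.038,.012]); print(n,p.round(4),u,v,m)
    c=s['image'][:,:,::-1]; a,b=int(u)-55,int(v)-50; c=c[b:b+100,a:a+110]; c=cv2.resize(c,None,fx=6,fy=6,interpolation=cv2.INTER_CUBIC)
    for q,col in((( u,v),(0,0,255)),(m,(0,255,0))): cv2.drawMarker(c,(int((q[0]-a+.5)*6),int((q[1]-b+.5)*6)),col,0,14,1)
    cv2.imwrite(f'pics/c_{n}.png',c)
E
```

```text
7.7 [0.4401 0.0376 0.0526] [-0.14  0.    0.14] [-0.17  0.63  2.03  0.    0.48 -1.35]
[ 1.e-03 -2.e-04 -1.e+00]
delta mm [ 7.6  1.2 -0. ]
top [0.4402 0.0376 0.0529] 234.2498462776956 256.6624746385337 (np.float64(234.85711897372903), np.float64(256.2929695651308))
side [0.4402 0.0375 0.0531] 187.77555855788273 193.48960605588914 (np.float64(189.28184779246413), np.float64(202.6587493277745))
```

View pics/c_side.png

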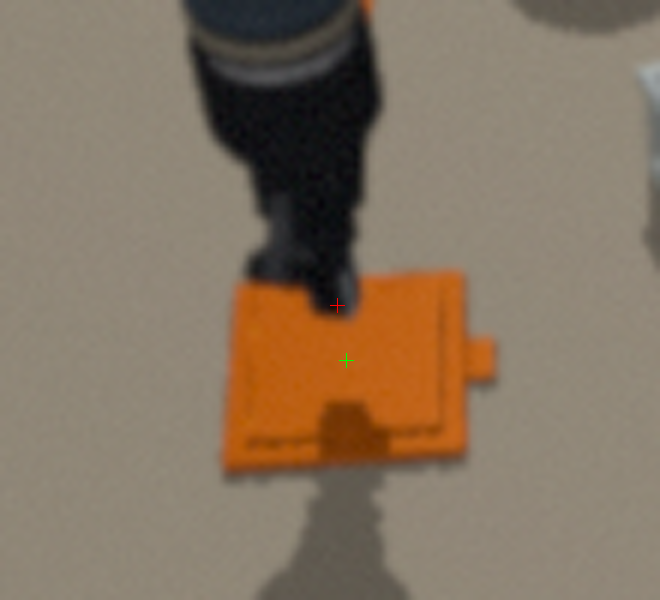

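View pics/c_top.png

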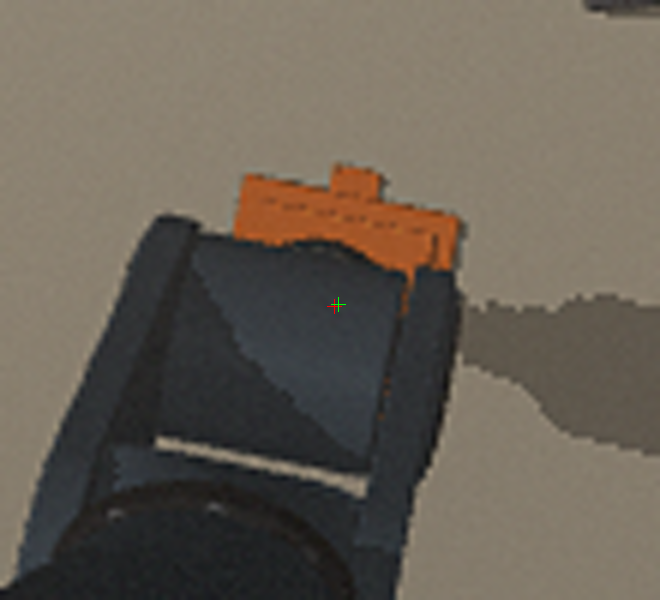

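The side view shows the fingertip at about (335,312) in the crop, above the middle of the large lid, whose centre is (346,360). Next I'll lower 8 mm to about 33 mm above the lid and hold.

>>> move_arm(
  deltas=[0,4,1,0,0,0,0,0,4,0,0,0,0,0,0,0,0,0,0,0,0,0,0,0,0,0,0,0,0,0,0,0,0,0,0,0,0,0,0,0,0,0,0,0,0,0,0,0,0,0,0,0,0,0,0,0,0,0,0,0,0,0,0,0,0,0,0,0,0,0],
)

```text
t: 8.8
tcp_pos: [0.4384, 0.038, 0.0443]
tool_rot: [-0.394, 0.587, 0.394, 0.587]
force: [0.1, -0.2, 0.6]
finger_gap: -0.002
```

>>> move_arm(
  deltas=[0,0,0,0,0,0,0,0,0,0,0,0,0,0,0,0,0,0,0,0,0,0,0,0,0,0,0,0,0,0,0,0,0,0,0,0,0,0,0,0,0,0,0,0,0,0,0,0,0,0,0,0,0,0,0,0,0,0,0,0,0,0,0,0,0,0,0,0,0,0],
)

```text
t: 9.8
tcp_pos: [0.4384, 0.038, 0.0443]
tool_rot: [-0.394, 0.587, 0.394, 0.587]
force: [-0.4, 0.5, 0.3]
finger_gap: 0.003
```

>>> move_arm(
  deltas=[0,0,0,0,0,0,0,0,0,0,0,0,0,0,0,0,0,0,0,0,0,0,0,0,0,0,0,0,0,0,0,0,0,0,0,0,0,0,0,0,0,0,0,0,0,0,0,0,0],
)

```text
t: 10.5
tcp_pos: [0.4384, 0.038, 0.0443]
tool_rot: [-0.394, 0.587, 0.394, 0.587]
force: [0.6, -0.5, -0.4]
finger_gap: -0.001
```

```bash
python3 d.py .639 -.1225 .145
```

```text
10.5 [0.4384 0.038  0.0443] [ 0.59 -0.45 -0.38] [-0.17  0.65  2.04 -0.    0.46 -1.35]
[-0. -0. -1.]
delta mm [-100.7 -246.4  -72.7]
```

>>> move_arm(
  deltas=[0,-20,0,0,0,0,0,0,-30,0,0,0,0,0,0,-30,0,0,0,0,0,0,-20,-15,-5,0,0,0,0,0,-35,-10,0,0,0,0,0,-40,-12,0,0,0,0,0,-40,-12,0,0,0,0,0,-40,-12,0,0,0,0,0,-40,-12,0,0,0,0,0,-36,-10,0,0,0],
)

```text
t: 11.5
tcp_pos: [0.6397, -0.124, 0.1441]
tool_rot: [-0.394, 0.587, 0.394, 0.587]
force: [0.3, 0.1, -0.0]
finger_gap: 0.0
```

>>> move_arm(
  deltas=[0,15,0,0,0,0,0,0,25,0,0,0,0,0,0,20,0,0,0,0,0,0,10,0,0,0,0,0,0,0,0,0,0,0,0,0,0,0,0,0,0,0],
)

```text
t: 12.1
tcp_pos: [0.6386, -0.1223, 0.0746]
tool_rot: [-0.394, 0.587, 0.394, 0.587]
force: [-0.5, 0.6, -0.1]
finger_gap: 0.0
```

```bash
python3 d.py .639 -.1225 .038; python3 - <<'E'
from h import *
for n in('top','side'):
    s=snap(n,'d'); st=manip.sense(); p=st['tcp_pos']; u,v=proj(s,p); m=proj(s,[.639,-.1225,.038]); print(n,p.round(4),u,v,m)
    c=s['image'][:,:,::-1]; a,b=int(u)-55,int(v)-50; c=c[b:b+100,a:a+110]; c=cv2.resize(c,None,fx=6,fy=6,interpolation=cv2.INTER_CUBIC)
    for q,col in((( u,v),(0,0,255)),(m,(0,255,0))): cv2.drawMarker(c,(int((q[0]-a+.5)*6),int((q[1]-b+.5)*6)),col,0,14,1)
    cv2.imwrite(f'pics/d_{n}.png',c)
E
```

```text
12.1 [ 0.6386 -0.1223  0.0746] [-0.49  0.63 -0.11] [-0.36  0.75  1.48  0.    0.91 -1.54]
[ 2.e-04 -0.e+00 -1.e+00]
delta mm [36.6 -0.4  0. ]
top [ 0.6391 -0.1226  0.0752] 289.50373331681084 191.3117740616073 (np.float64(288.3644745249429), np.float64(192.7872685346995))
side [ 0.6393 -0.1227  0.0755] 272.0666900375052 218.36598425663368 (np.float64(271.3863589801644), np.float64(226.7798586952889))
```

View pics/d_side.png

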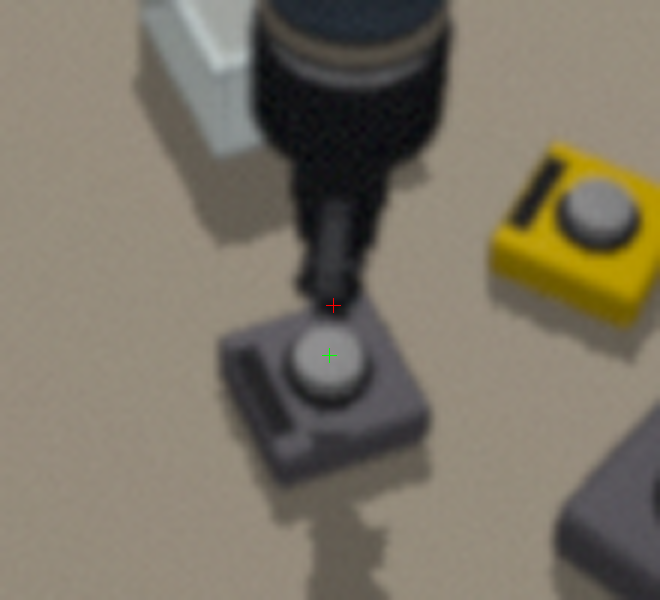

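View pics/d_top.png

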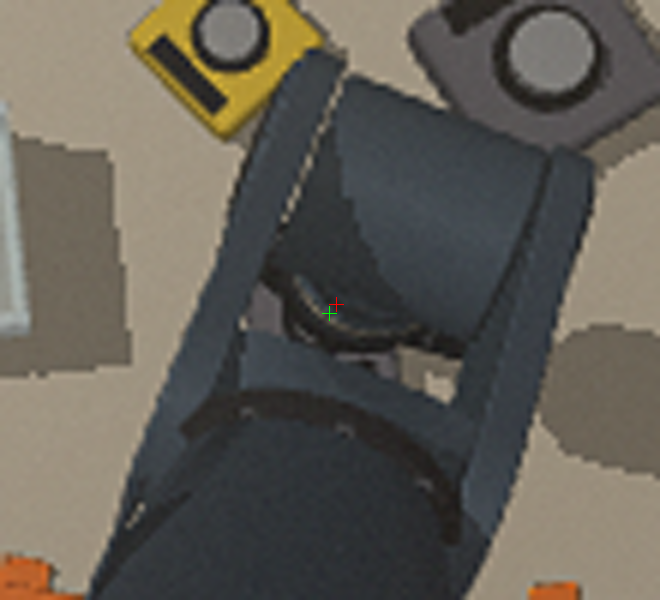

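The fingertip is above the small grey timer's button: tip at about (333,312) in the side crop, button top at (329,357). I'll come down gently.

>>> move_arm(
  deltas=[0,10,0,0,0,0,0,0,10,0,0,0,0,0,0,8,0,0,0,0,0,0,4,0,0,0,0,0,0,0,0,0,0,0,0,0,0,0,0,0,0,0],
)

```text
t: 12.8
tcp_pos: [0.6385, -0.1226, 0.0421]
tool_rot: [-0.394, 0.587, 0.394, 0.587]
force: [-1.2, -0.3, 0.0]
finger_gap: -0.002
```

```bash
python3 d.py .639 -.1225 .038
```

```text
12.8 [ 0.6385 -0.1226  0.0421] [-1.19 -0.29  0.03] [-0.36  0.8   1.49 -0.    0.85 -1.54]
[-2.e-04  1.e-04 -1.e+00]
delta mm [ 4.1 -0.4  0.3]
```

>>> move_arm(
  deltas=[0,1,0,0,0,0,0,0,1,0,0,0,0,0,0,1,0,0,0,0,0,0,1,0,0,0,0,0,0,1,0,0,0,0,0,0,1,0,0,0,0,0,0,0,0,0,0,0,0],
)

```text
t: 13.5
tcp_pos: [0.6386, -0.1226, 0.0365]
tool_rot: [-0.394, 0.587, 0.394, 0.587]
force: [-1.4, -0.1, 2.5]
finger_gap: 0.0
```

>>> move_arm(
  deltas=[0,1,0,0,0,0,0,0,1,0,0,0,0,0,0,0,0,0,0,0,0],
)

```text
t: 13.8
tcp_pos: [0.6386, -0.1226, 0.0344]
tool_rot: [-0.394, 0.587, 0.394, 0.587]
force: [0.2, 0.4, 4.6]
finger_gap: 0.003
```

>>> move_arm(
  deltas=[0,1,0,0,0,0,0,0,0.5,0,0,0,0,0,0,0,0,0,0,0,0],
)

```text
t: 14.1
tcp_pos: [0.6386, -0.1226, 0.0329]
tool_rot: [-0.394, 0.587, 0.394, 0.587]
force: [-0.5, -0.3, 4.4]
finger_gap: -0.002
```

```bash
python3 d.py .639 -.1225 .032
```

```text
14.1 [ 0.6386 -0.1226  0.0329] [-0.46 -0.33  4.45] [-0.36  0.81  1.49  0.    0.83 -1.54]
[ 2.e-04 -1.e-04 -1.e+00]
delta mm [ 0.9 -0.3  0.3]
```

>>> move_arm(
  deltas=[0,0.5,0,0,0,0,0,0,0,0,0,0,0,0],
)

```text
t: 14.3
tcp_pos: [0.6386, -0.1227, 0.0324]
tool_rot: [-0.394, 0.587, 0.394, 0.587]
force: [-0.8, 0.1, 4.8]
finger_gap: 0.002
```

>>> move_arm(
  deltas=[0,0.5,0,0,0,0,0,0,0,0,0,0,0,0],
)

```text
t: 14.5
tcp_pos: [0.6386, -0.1226, 0.0321]
tool_rot: [-0.394, 0.587, 0.394, 0.587]
force: [-1.3, 0.1, 6.1]
finger_gap: 0.001
```

>>> move_arm(
  deltas=[0,0.2,0,0,0,0,0,0,0,0,0,0,0,0],
)

```text
t: 14.7
tcp_pos: [0.6386, -0.1226, 0.0321]
tool_rot: [-0.394, 0.587, 0.394, 0.587]
force: [-1.4, 0.6, 7.6]
finger_gap: 0.004
```

>>> move_arm(
  deltas=[0,0,0,0,0,0,0],
)

```text
t: 14.8
tcp_pos: [0.6386, -0.1226, 0.0321]
tool_rot: [-0.394, 0.587, 0.394, 0.587]
force: [-2.5, 0.0, 6.3]
finger_gap: -0.004
```

>>> move_arm(
  deltas=[0,0,0,0,0,0,0],
)

```text
t: 14.9
tcp_pos: [0.6386, -0.1226, 0.0321]
tool_rot: [-0.394, 0.587, 0.394, 0.587]
force: [-0.8, -0.2, 6.5]
finger_gap: -0.002
```

The button is home: z stopped at 0.0321 while the force rose to about 6.5 N. Now I'll release it straight up.

>>> move_arm(
  deltas=[0,-2,0,0,0,0,0,0,-2,0,0,0,0,0,0,-3,0,0,0,0,0,0,-5,0,0,0,0,0,0,-15,0,0,0,0,0,0,-25,0,0,0,0,0,0,-30,0,0,0,0,0,0,-30,0,0,0,0,0,0,-20,0,0,0,0,0,0,0,0,0,0,0,0],
)

```text
t: 15.9
tcp_pos: [0.6409, -0.1234, 0.1681]
tool_rot: [-0.397, 0.585, 0.392, 0.589]
force: [1.2, -1.0, 0.8]
finger_gap: -0.001
```

>>> move_arm(
  deltas=[0,-10,10,0,0,0,0,0,-10,30,0,0,0,0,0,-10,30,0,0,0,0,0,-10,30,0,0,0,0,0,0,20,0,0,0,0,0,0,10,0,0,0,0,0,0,0,0,0,0,0,0,0,0,0,0,0,0],
)

```text
t: 16.7
tcp_pos: [0.5187, -0.0737, 0.2033]
tool_rot: [-0.394, 0.587, 0.394, 0.587]
force: [-0.1, -0.5, -0.5]
finger_gap: -0.002
```

```bash
python3 - <<'E'
from h import *
for n in('top','side'):
    s=snap(n,'e'); o=pickle.load(open(n+'_a.pkl','rb'))
    # button height & displacement of static parts
    print(n,dep(s,*( (288,192) if n=='top' else (272,227))).round(4),dep(o,*((288,192) if n=='top' else (272,227))).round(4))
    d=cv2.absdiff(s['image'],o['image']).max(2); cv2.imwrite(f'pics/diff_{n}.png',cv2.resize(cv2.hconcat([cv2.convertScaleAbs(d,alpha=3)]),None,fx=1.3,fy=1.3))
print(manip.sense()['tcp_pos'],manip.sense()['force'],manip.sense()['t'])
E
```

```text
top [ 0.6418 -0.1216  0.0347] [ 0.642  -0.1217  0.0337]
side [ 0.6403 -0.1239  0.0385] [ 0.6399 -0.1249  0.0399]
[ 0.51925274 -0.0740039   0.20338176] [-0.13010449  0.12444503  0.42671473] 16.8
```

View pics/side_e.png

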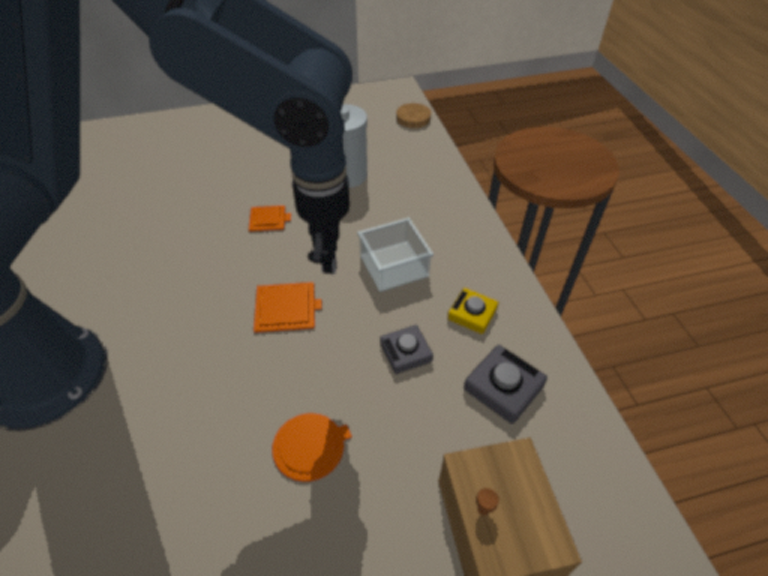

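View pics/diff_side.png

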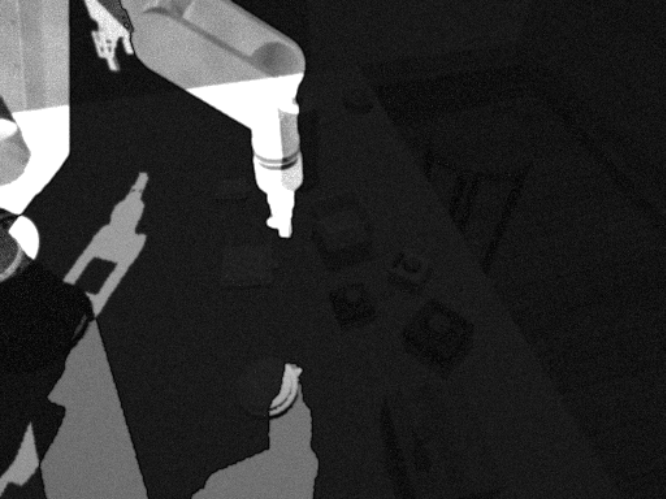

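The side view shows the timer at (407,348), the container at (395,252) and the lids all where they were. The difference image shows only the arm and its shadow. I'm handing in.

```bash
python3 -c "
from station import job
print(job.sign_off())"
```

```text
the job is handed in; nothing more can be done
None
```

The job is done and handed in at about 17 s of the 58 s allowed.

1. **Container:** I pointed down at the middle of the mouth with shut fingertips about 32 mm above the rim, and held for more than 2 s.
2. **Lid:** I pointed the same way at the middle of the large square orange lid, about 32 mm above it, and again held for more than 2 s.
3. **Timer:** I pressed the button of the small grey timer until it stopped. That was about 6 mm down, with force readings around 6.5 N and one of 7.6 N, slightly over the 5–6 N advised. I then lifted straight off and moved clear.

**Last checks:** The button's height is back to 38.5 mm in the side view. The side view's before/after difference shows only the arm and its shadow, so nothing visible there moved. The arm touches nothing.

**Disagreements:** The two cameras differed by 3–5 mm in the measured positions, so I used their averages. The top camera's depth read the button about 4 mm low both before and after the press, so it says nothing about the button having moved.

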